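# Pry open the flip cap of a focuser drawtube

## Robot

A 7-joint arm with a two-finger parallel gripper is mounted at the origin on the work surface. World frame = base frame: x ahead of the robot, y to its left, z up, the work surface at z = 0. Lengths are in m, angles in degrees, forces in N, time in s.
With the tool pointing down it reaches from about 0.425 to 0.875 m from the base axis. Payload 4.7 kg.
Tool frame: the origin (TCP) lies on the mounting face of the last link; the fingertips stand tcp_to_tips ahead of it and the grasp point (between the pads) lies 164 mm ahead of it (tcp_to_tips is the distance from the TCP to the fingertips, in m); z points along the fingers, y is the line along which they close (so a half turn about z gives the same grasp; the last joint's range is limited). The gripper opens to 87 mm and grips with 3 to 60 N. Pads are 19 mm wide; open, the fingers measure 117 mm over their backs; the gripper's body (75 mm by 190 mm) begins 51 mm behind the grasp point.
Start: joints at [-66.114, 18.392, -4.016, 83.108, 1.295, 78.541, -3.26], TCP at [0.255, 0.598, 0.405] pointing down, gripper open.
Joint ranges: [-163.93, 163.93], [-17.29, 119.83], [-79.2, 71.16], [3.27, 140.29], [-89.18, 269.18], [5.43, 117.66], [-154.24, 154.24]. Speed limits (degrees/s): [147.25, 147.25, 180, 180, 180, 180, 180].

## Interface

Orientations are given as [roll, pitch, yaw] about the fixed x, y, z axes, in that order (R = Rz(yaw) Ry(pitch) Rx(roll)).
In Python, from cell import get_obs, read_camera, sign_off, tcp_to_tips gives the robot as it stands.
- The arm moves only by the tool drive_tool, never from a script. Its argument "rows" is one flat list of numbers, 7 for each row, row after row: the shift along the tool's x, y, z in m, then the turn, a rotation vector about the tool's x, y, z in rad, then the gripper command: -1 is shut, 1 is fully open, values between are in proportion. In form: [tx, ty, tz, rx, ry, rz, fingers, tx, ty, tz, rx, ry, rz, fingers, ...]. A call has 1 to 5 rows; each row shifts and turns the commanded pose from where the row before left it, along the tool's axes as they then stand; what a row does not reach is not made up. A row lasts 1/8 s, in which the tool goes at most 62.5 mm and 10.7 degrees, less where a joint would pass 70% of its speed; a pose out of reach is approached as far as the arm can. A call is refused whole if a number of a shift passes 0.0625 or a number of a turn 0.188, either way. A call with a gripper value outside its range is refused whole. The fingers move at their own pace and stop on an object; "grip_force" is the grip in N (left out, the last holds). Time passes only in rows, so rows that do not move let the fingers close. It gives the time, the measured TCP pose, the force, the opening and the grip force at its end, in the units of the state.
- get_obs(): the state, without advancing time (a new reading comes with each control period).
- read_camera(name): name is "side" or "top"; returns a dict with "color" (420x560x3 uint8, blue, green, red), "fov_y" (degrees; the focal length in pixels is half the picture's height over the tangent of half this angle, whatever the lens; pixels are square), "cx", "cy" (the principal point, pixels), "k1" (the pictures are not rectified: a ray, as slopes to the right and down, at radius r is drawn at 1 + k1 r^2 times it, then the intrinsics apply), "cam_to_world" (4x4, takes a point from camera to world coordinates). Camera axes: x right, y up, looking along -z (the intrinsics and any distortion apply to the point x, -y, -z); pixel columns grow to the right and rows downward; lengths in m; the calibration is good to about 2 mm. A picture is of the moment at which its call begins. There is no depth.
- sign_off(): hands the job in; it is judged then, once.
The state is a dict: "time_s": time; "qpos": joint angles; "joint_velocities": joint speeds; "effort": joint torques, N m; "tool_pos": TCP position; "tool_rot": TCP orientation; "force": force on the tool from outside, world axes, zero at the start; "wrist_torque": the same for the moment, N m; "grip_width": finger opening in m; "grasp_force": force on a finger pad.
Only numpy, scipy, OpenCV 4.12 (cv2) and the standard library are available. Lean on these libraries where they do the work, as an engineer would, in place of code of your own. Each camera call takes 0.05 s, during which the arm holds its last target. There are 200 camera calls.

## Task

The hinged brass dust cap on the drawtube held in the vise is snapped shut. With the orange-handled pry blade from the cork mat, slip the tip into the nick under the cap's lip, lever the cap up off its catch, swing it right back against its stop with the blade alone (no gripper on the brass), and lay the blade back down flat with its whole length on the mat before letting go. Leave the rubber-armoured eyepiece, the laser collimator and the smoked filter standing or lying where they are.

Things in the scene. Friction and masses are not known exactly. Their poses are not given: they have to be found in the camera images.
- blade: Loose pry blade, 70 g: orange flat-sided handle 95 x 18 x 20 mm (high); a flat steel blade 13 wide, 75 long, 2.4 thick (1.6 over the last 15 mm) stands from its front, middle plane 10 mm above the handle's underside. Origin: centre of handle's underside; +x to the tip, +z up. Centre of mass 17 mm ahead of origin. Starts lying upright on the mat, pointing roughly away from the robot
- blade_tip (a point): middle of the blade's tip edge, 122.5 mm ahead of the blade's origin and 10 mm above the handle's underside; axes as the blade's
- blade_butt (a point): middle of the handle's rear end, 47.5 mm behind the blade's origin, 10 mm above the handle's underside; axes as the blade's
- mat: cork mat 230 x 130 mm, 4 mm thick, fixed on the table to the left or right of the vise; origin at the centre of its underside, x along its length, z up
- drawtube: black tube upright in the green vise (jaws 75 mm wide, 112 mm high). Tube 57 mm outside, 51 mm bore, empty; grey end ring on top 66 mm across, 17 mm high, its top (cap's seat) 105 mm above origin, 173 above the table. Origin: centre of lower end; z up, +x from nick to hinge; nick faces the robot within 45 deg. Two lock screws stick out 17 mm from the ring, 10 deg nickward of +y and -y
- nick (a point): middle of the nick's outer mouth, 33 mm from the tube's axis. The nick is a slot through the end ring into the open bore, 18 mm wide, 5 high: floor 2.5 mm below this point, roof (cap's flat underside) 2.5 mm above. The blade can go level along +x by up to 40 mm. +x into the nick towards the hinge, z up. A short black line on the cap's rim marks it from above
- hinge_axis (a point): middle of the cap's hinge pin, 38 mm from the tube's axis on the side away from the nick, at the height of the cap's underside; the pin runs along y; axes as the drawtube's
- cap_hinge (a joint): opening angle of the brass cap in rad: 0 shut, 1.92 wide open against its stop. A spring ball catch holds the cap shut (about 0.15 Nm on the hinge, let go after about 0.05 rad); after that the stiff hinge (0.09 Nm) leaves the cap wherever it is put
- cap: brass dust cap, a flat disc 66 mm in diameter and 5 mm thick (8 mm with its low dome), 115 g; it lies on the end ring, flush with its edge, so only the nick gives a hold. Origin: on the hinge pin; when shut, -x points to the lip over the nick, z up
- cap_lip (a point): middle of the cap's free edge over the nick, on its underside, 71 mm from the hinge pin; axes as the cap's
- eyepiece: bystander: rubber-armoured long eye-relief eyepiece standing on its 51 mm steel barrel beside the vise, 62 mm in diameter, 120 mm tall, 0.45 kg, loose; origin at the centre of its underside
- collimator: bystander: red and silver laser collimator standing on its head beside the vise, on the other side, 44 mm in diameter (upper half 32 mm), 104 mm tall, 0.2 kg, loose; origin at the centre of its underside
- filter: bystander: smoked-glass neutral density filter in a black ring, 52 mm in diameter, 9 mm high, lying loose on the tiles between the robot and the vise; origin at the centre of its underside
- tray: bystander: grey sorting tray 210 x 130 x 32 mm with small eyepieces up to 53 mm tall, fixed on the side of the vise where the mat is not; origin at the centre of its underside

How it is judged:
By the outcome, as a careful person would: the job done as asked, in the order asked, and still so for the second after the job is handed in, with the robot touching nothing.
It also fails if it takes over 64 s, if anything falls off the work surface, if the arm or the gripper's body presses on something with over 40 N, if the wrist force passes 120 N, or if a joint passes its speed limit or range.

## Working session

There is one attempt and no reset: what is moved stays moved. The work goes in short steps, Python scripts to look and compute and a tool call to move; the robot and the scene stay as the last step left them, time stands still between calls to the robot, and variables do not carry over. Pictures are saved under pics/ and viewed, at most 11 in all, crops included, and the job is handed in when it is done.

Besides the shell and the picture viewer there is one more tool, called as name(argument=value, ...), one argument or row to a line, values as JSON. drive_tool: Moves the arm, as the interface text tells. Its arguments: {"type":"object","properties":{"rows":{"type":"array","items":{"type":"number"}},"grip_force":{"type":"number"}},"required":["rows"]}

```bash
mkdir -p pics; ls; cat > h.py <<'E'
import numpy as np, cv2
from cell import get_obs, read_camera, sign_off, tcp_to_tips
def shot(n,f):
    d=read_camera(n); cv2.imwrite('pics/'+f+'.png',d['color']); np.save('pics/'+f+'.npy',{k:d[k] for k in d},allow_pickle=True); return d
def load(f): return np.load('pics/'+f+'.npy',allow_pickle=True).item()
def K(d):
    f=210/np.tan(np.radians(d['fov_y']/2)); return np.array([[f,0,d['cx']],[0,f,d['cy']],[0,0,1.]]),np.array([d['k1'],0,0,0.])
def ray(d,u,v):
    k,c=K(d); p=cv2.undistortPoints(np.array([[[u,v]]],float),k,c)[0,0]
    T=np.array(d['cam_to_world']); r=T[:3,:3]@np.array([p[0],-p[1],-1]); return T[:3,3],r/np.linalg.norm(r)
def onz(d,u,v,z):
    o,r=ray(d,u,v); return o+r*(z-o[2])/r[2]
def tri(a,b):
    (o1,r1),(o2,r2)=a,b
    s=np.linalg.lstsq(np.c_[r1,-r2],o2-o1,rcond=None)[0]; p,q=o1+r1*s[0],o2+r2*s[1]
    return (p+q)/2,np.linalg.norm(p-q)
def proj(d,P):
    k,c=K(d); T=np.array(d['cam_to_world']); p=(np.atleast_2d(P)-T[:3,3])@T[:3,:3]; p=p*[1,-1,-1]
    return cv2.projectPoints(p.reshape(-1,1,3),np.zeros(3),np.zeros(3),k,c)[0][:,0]
E
python3 - <<'E'
from h import *
np.set_printoptions(precision=4,suppress=True)
for n in('side','top'):
    d=shot(n,n+'0'); print(n,d['fov_y'],d['cx'],d['cy'],d['k1'],d['cam_to_world'])
    cv2.imwrite(f'pics/{n}0b.png',cv2.resize(d['color'],(800,600),interpolation=cv2.INTER_CUBIC))
print(get_obs(),tcp_to_tips)
E
```

```text
pics
side 53.87800914454548 277.03889278608494 208.65064155350905 -0.030125562987184943 [[ 0.732   0.5402 -0.4151  0.0851]
 [-0.6813  0.5782 -0.4489 -0.4883]
 [-0.0024  0.6114  0.7913  0.9687]
 [ 0.      0.      0.      1.    ]]
top 57.872911779453304 274.58302332183 213.81739511564956 -0.013614639046294265 [[-0.0264  0.996  -0.0849  0.471 ]
 [-0.9996 -0.026   0.0056  0.0019]
 [ 0.0033  0.085   0.9964  0.9402]
 [ 0.      0.      0.      1.    ]]
{'time_s': 0.1, 'qpos': array([-66.1129,  18.4339,  -4.0158,  83.1683,   1.2939,  78.5416,
        -3.2592]), 'joint_velocities': array([-0.0509, -0.1578,  0.0821, -0.2497, -0.0751, -0.0049, -0.0728]), 'effort': array([ -0.0004, -49.2569,  -0.4058, -31.3397,  -0.0641,   0.0396,
         0.0001]), 'tool_pos': array([0.2548, 0.5978, 0.4038]), 'tool_rot': array([-179.9013,    0.0044,  156.9233]), 'force': array([ 0.1879, -0.5117,  0.9938]), 'wrist_torque': array([0.0375, 0.0034, 0.0215]), 'grasp_force': 0.0, 'grip_width': 0.08701854197369278} 0.1822
```

View pics/top0b.png

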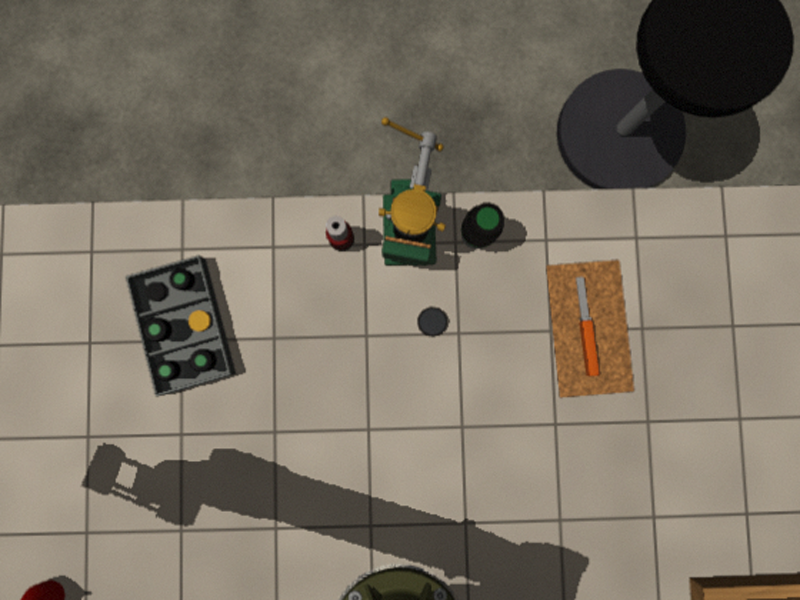

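View pics/side0b.png

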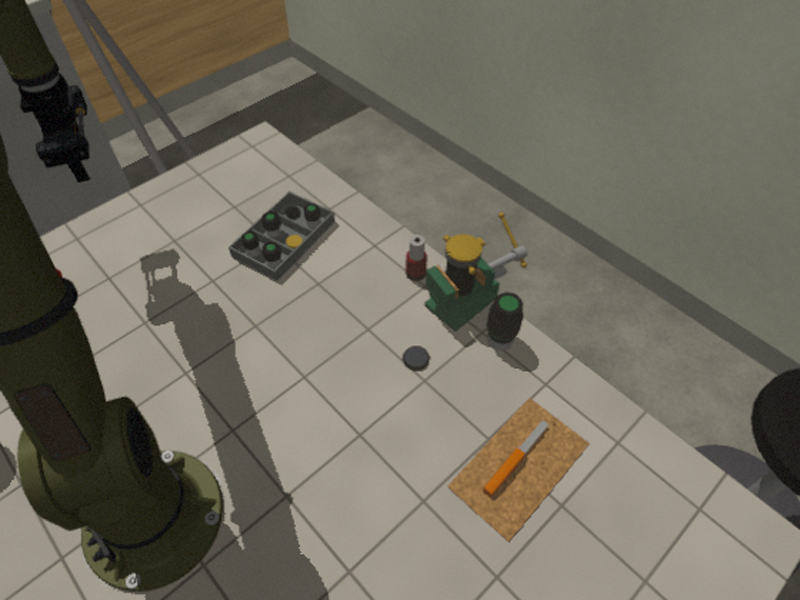

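Top view: the vise and cap are near (412,212), the blade runs from (581,278) to (595,375) on the mat at right (−y), the filter is at (433,321), the eyepiece is right of the vise and the collimator left. I'll make enlarged crops.

```bash
cat > crop.py <<'E'
from h import *
def mosaic(items,out):
    # (file,u0,v0,w,h) in original px -> 400x300 tiles
    t=[]
    for f,u,v,w,h in items:
        im=cv2.resize(load(f)['color'][v:v+h,u:u+w],(400,300),interpolation=cv2.INTER_CUBIC)
        for i in range(0,400,50): cv2.line(im,(i,0),(i,4),(255,255,255),1)
        for i in range(0,300,50): cv2.line(im,(0,i),(4,i),(255,255,255),1)
        t.append(im)
    cv2.imwrite('pics/'+out+'.png',np.vstack([np.hstack(t[:2]),np.hstack(t[2:])]))
E
python3 - <<'E'
from crop import *
mosaic([('top0',250,120,80,60),('top0',360,180,120,90),('side0',290,150,80,60),('side0',310,270,120,90)],'m1')
E
```

```text
(no output)
```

View pics/m1.png

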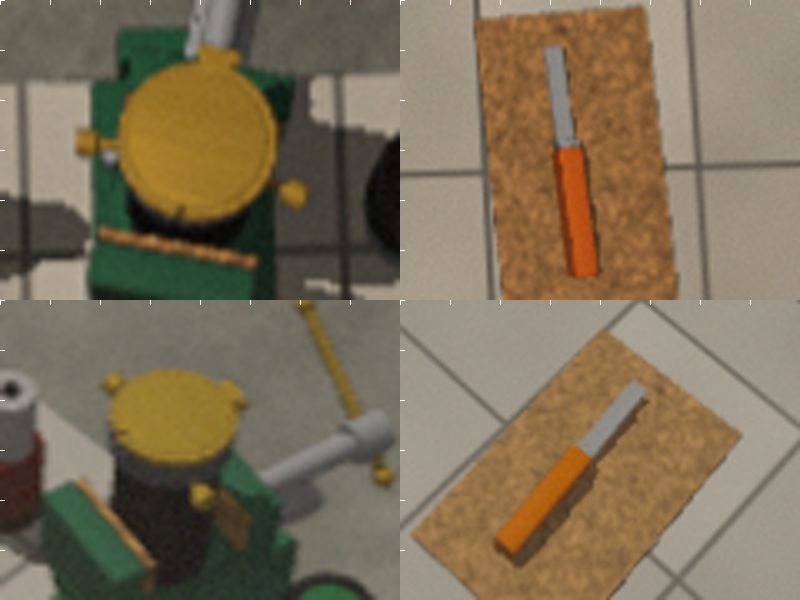

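```bash
python3 - <<'E'
from h import *
np.set_printoptions(precision=4,suppress=True)
t,s=load('top0'),load('side0')
pt=lambda a:ray(t,250+a[0]/5,120+a[1]/5)
ps=lambda a:ray(s,290+a[0]/5,150+a[1]/5)
bt=lambda a:ray(t,360+a[0]/(10/3),180+a[1]/(10/3))
bs=lambda a:ray(s,310+a[0]/(10/3),270+a[1]/(10/3))
for n,a,b in[('capc',(198,140),(174,115)),('hinge',(219,56),(235,94)),('nick',(180,214),(120,137)),('scrL',(86,142),(112,82)),('scrR',(294,194),(203,194))]:
    p,e=tri(pt(a),ps(b)); print(n,p,e)
for n,a,b in[('tip',(154,46),(238,86)),('front',(168,148),(182,152)),('butt',(183,275),(108,243))]:
    p,e=tri(bt(a),bs(b)); print(n,p,e)
print('tip',onz(t,360+154*.3,180+46*.3,.014),'butt',onz(t,360+183*.3,180+275*.3,.024),'fr',onz(t,360+168*.3,180+148*.3,.024))
print('tipS',onz(s,310+238*.3,270+86*.3,.014),'butt',onz(s,310+108*.3,270+243*.3,.024),'fr',onz(s,310+182*.3,270+152*.3,.024))
# other things
print('eyep',onz(t,487*.7,219*.7,.12),'filter',onz(t,433*.7,321*.7,.009),'coll',onz(t,336*.7,226*.7,.104))
for c in[(477,22),(644,8),(698,300)]: print(onz(t,360+(c[0]-400)*.3,180+c[1]*.3,.004))
for c in[(563,398),(633,390),(548,266),(618,261)]: print('mat',onz(t,c[0]*.7,c[1]*.7,.004))
E
```

```text
capc [ 0.6713 -0.0371  0.1754] 0.0010709177913983184
hinge [ 0.7074 -0.0471  0.1727] 0.00164864816305511
nick [ 0.6404 -0.0286  0.175 ] 0.00020367900812315342
scrL [0.6748 0.0093 0.1622] 0.00022734815989956724
scrR [ 0.651  -0.0773  0.1627] 0.0018582522471398905
tip [ 0.5905 -0.329   0.0125] 0.0015282935744648247
front [ 0.5154 -0.3341  0.0175] 0.0009385579328650739
butt [ 0.4242 -0.341   0.0173] 0.004332479597217897
tip [ 0.5909 -0.3289  0.014 ] butt [ 0.4229 -0.3371  0.024 ] fr [ 0.5147 -0.3314  0.024 ]
tipS [ 0.589  -0.3288  0.014 ] butt [ 0.4236 -0.3433  0.024 ] fr [ 0.5129 -0.3354  0.024 ]
eyep [ 0.6706 -0.1521  0.12  ] filter [ 0.5217 -0.0726  0.009 ] coll [0.6694 0.082  0.104 ]
[ 0.6118 -0.2757  0.004 ]
[ 0.6192 -0.402   0.004 ]
[ 0.4012 -0.4286  0.004 ]
mat [ 0.3842 -0.2912  0.004 ]
mat [ 0.3944 -0.4126  0.004 ]
mat [ 0.6128 -0.277   0.004 ]
mat [ 0.6185 -0.4004  0.004 ]
```

```bash
cat > plan.py <<'E'
from h import *
from scipy.spatial.transform import Rotation as R, Slerp
np.set_printoptions(precision=4,suppress=True)
def pose(): 
    o=get_obs(); return np.array(o['tool_pos']),R.from_euler('xyz',o['tool_rot'],degrees=True)
def rows(wps,g,p=None,r=None):
    """wps: (pos, rpy deg, nrows). prints rounded rows"""
    if p is None: p,r=pose()
    out=[]
    for tp,tr,n in wps:
        tr=R.from_euler('xyz',tr,degrees=True) if not isinstance(tr,R) else tr
        p0,r0=p,r; sl=Slerp([0,1],R.concatenate([r0,tr]))
        for i in range(1,n+1):
            d=r.inv().apply(p0+(np.array(tp)-p0)*i/n-p); w=(r.inv()*sl(i/n)).as_rotvec()
            d,w=np.round(d,4),np.round(w,3); out.append(np.r_[d,w,g])
            p=p+r.apply(d); r=r*R.from_rotvec(w)
    for i in range(0,len(out),5): print(', '.join('%g'%(x+0.) for x in np.concatenate(out[i:i+5])))
    print('end',p,r.as_euler('xyz',degrees=True)); print('max',np.abs(out).max(0))
    return p,r
E
python3 - <<'E'
from plan import *
rows([((.5,.1,.405),(180,0,80),12),((.4977,-.3351,.30),(180,0,3.8),10)],1)
E
```

```text
-0.0351, -0.0302, 0, 0, 0, 0.112, 1, -0.0382, -0.026, -0.0001, 0, 0, 0.112, 1, -0.0409, -0.0216, 0, 0, 0, 0.112, 1, -0.043, -0.0169, -0.0001, 0, 0, 0.112, 1, -0.0447, -0.012, 0, 0, 0.001, 0.111, 1
-0.0457, -0.007, -0.0001, -0.001, 0, 0.112, 1, -0.0462, -0.0018, -0.0001, 0, 0, 0.112, 1, -0.0461, 0.0034, -0.0001, 0, 0, 0.112, 1, -0.0455, 0.0084, -0.0001, 0, 0, 0.112, 1, -0.0442, 0.0136, -0.0001, 0, 0, 0.112, 1
-0.0424, 0.0183, -0.0001, 0, 0, 0.112, 1, -0.0401, 0.0231, -0.0001, 0, 0, 0.112, 1, -0.0429, 0.0073, 0.0105, 0, 0, 0.133, 1, -0.0415, 0.013, 0.0105, 0, 0, 0.133, 1, -0.0395, 0.0184, 0.0105, 0, 0, 0.133, 1
-0.0366, 0.0234, 0.0105, 0, 0, 0.133, 1, -0.0333, 0.0281, 0.0106, 0, 0, 0.133, 1, -0.0292, 0.0322, 0.0105, 0, 0, 0.133, 1, -0.0246, 0.0359, 0.0105, 0, 0, 0.133, 1, -0.0198, 0.0388, 0.0105, 0, 0, 0.133, 1
-0.0144, 0.041, 0.0105, 0, 0, 0.133, 1, -0.0088, 0.0426, 0.0105, 0, 0, 0.133, 1
end [ 0.4977 -0.3351  0.3   ] [179.9841   0.0223   3.7716]
max [0.0462 0.0426 0.0106 0.001  0.001  0.133  1.    ]
```

drive_tool(
  rows=[-0.035,-0.03,0,0,0,0.112,1,-0.038,-0.026,0,0,0,0.112,1,-0.041,-0.0215,0,0,0,0.112,1,-0.043,-0.017,0,0,0,0.112,1,-0.0445,-0.012,0,0,0,0.112,1],
)

```text
time_s: 0.72
tool_pos: [0.3572, 0.3894, 0.4044]
tool_rot: [-180.0, 0.0, 124.6]
force: [1.0, -0.9, 0.4]
grip_width: 0.087
grasp_force: 0.0
```

drive_tool(
  rows=[-0.0457,-0.007,0,0,0,0.112,1,-0.0462,-0.0018,0,0,0,0.112,1,-0.0461,0.0034,0,0,0,0.112,1,-0.0455,0.0084,0,0,0,0.112,1,-0.0442,0.0136,0,0,0,0.112,1],
)

```text
time_s: 1.35
tool_pos: [0.4591, 0.1819, 0.4045]
tool_rot: [-180.0, -0.0, 92.5]
force: [-0.4, 0.6, 0.1]
grip_width: 0.087
grasp_force: 0.0
```

drive_tool(
  rows=[-0.0424,0.0183,0,0,0,0.112,1,-0.0401,0.0231,0,0,0,0.112,1,-0.0429,0.0073,0.0105,0,0,0.133,1,-0.0415,0.013,0.0105,0,0,0.133,1,-0.0395,0.0184,0.0105,0,0,0.133,1],
)

```text
time_s: 1.98
tool_pos: [0.4984, -0.0315, 0.3727]
tool_rot: [-180.0, 0.0, 56.8]
force: [0.7, -0.6, 1.3]
grip_width: 0.0873
grasp_force: 0.0
```

drive_tool(
  rows=[-0.0366,0.0234,0.0105,0,0,0.133,1,-0.0333,0.0281,0.0105,0,0,0.133,1,-0.0292,0.0322,0.0105,0,0,0.133,1,-0.0246,0.0359,0.0105,0,0,0.133,1,-0.0198,0.0388,0.0105,0,0,0.133,1],
)

```text
time_s: 2.6
tool_pos: [0.4971, -0.2488, 0.3202]
tool_rot: [-180.0, -0.0, 18.7]
force: [0.4, 0.2, -0.1]
grip_width: 0.0873
grasp_force: 0.0
```

drive_tool(
  rows=[-0.0144,0.041,0.0105,0,0,0.133,1,-0.0088,0.0426,0.0105,0,0,0.133,1,0,0,0,0,0,0,1,0,0,0,0,0,0,1],
)

```text
time_s: 3.1
tool_pos: [0.4968, -0.334, 0.2993]
tool_rot: [-179.9, 0.0, 3.8]
force: [0.2, 0.4, -0.2]
grip_width: 0.0872
grasp_force: 0.0
```

drive_tool(
  rows=[0.001,0.001,0.05,0,0,0,1,0,0,0.05,0,0,0,1,0,0,0.011,0,0,0,1,0,0,0,0,0,0,1],
)

```text
time_s: 3.6
tool_pos: [0.4985, -0.3345, 0.1896]
tool_rot: [-179.9, -0.0, 3.8]
force: [0.5, -1.1, 0.1]
grip_width: 0.0867
grasp_force: 0.0
```

drive_tool(
  rows=[0,0,0,0,0,0,-1,0,0,0,0,0,0,-1,0,0,0,0,0,0,-1,0,0,0,0,0,0,-1,0,0,0,0,0,0,-1],
  grip_force=50,
)

```text
time_s: 4.22
tool_pos: [0.4979, -0.3355, 0.1888]
tool_rot: [-180.0, -0.0, 3.7]
force: [0.4, -0.3, 0.4]
grip_width: 0.0455
grasp_force: 0.0
```

drive_tool(
  rows=[0,0,0,0,0,0,-1,0,0,0,0,0,0,-1,0,0,0,0,0,0,-1],
)

```text
time_s: 4.6
tool_pos: [0.4979, -0.3355, 0.1887]
tool_rot: [-180.0, -0.0, 3.7]
force: [-0.0, -0.1, 0.4]
grip_width: 0.0175
grasp_force: 50.0
```

```bash
python3 - <<'E'
from plan import *
rows([((.4979,-.3355,.345),(180,0,3.7),4),((.521,.0046,.3452),(180,0,-15.4),9)],-1)
E
```

```text
0, 0, -0.0391, 0, 0, 0, -1, 0, 0, -0.039, 0, 0, 0, -1, 0, 0, -0.0391, 0, 0, 0, -1, 0, 0, -0.0391, 0, 0, 0, -1, 0.005, -0.0375, 0, 0, 0, 0.037, -1
0.0036, -0.0378, 0, 0, 0, 0.037, -1, 0.0022, -0.0378, -0.0001, 0, 0, 0.037, -1, 0.0009, -0.0378, 0, 0, 0, 0.037, -1, -0.0006, -0.0379, 0, 0, 0, 0.037, -1, -0.002, -0.0379, 0, 0, 0, 0.037, -1
-0.0034, -0.0377, 0, 0, 0, 0.037, -1, -0.0047, -0.0376, 0, 0, 0, 0.037, -1, -0.0062, -0.0373, -0.0001, 0, 0, 0.038, -1
end [0.521  0.0046 0.3452] [-179.9969   -0.0006  -15.4282]
max [0.0062 0.0379 0.0391 0.     0.     0.038  1.    ]
```

drive_tool(
  rows=[0,0,-0.039,0,0,0,-1,0,0,-0.039,0,0,0,-1,0,0,-0.039,0,0,0,-1,0,0,-0.039,0,0,0,-1,0.005,-0.0375,0,0,0,0.037,-1],
)

```text
time_s: 5.22
tool_pos: [0.4999, -0.3014, 0.3485]
tool_rot: [179.7, -0.3, 1.2]
force: [0.7, -0.2, -1.9]
grip_width: 0.0174
grasp_force: 49.9
```

drive_tool(
  rows=[0.0036,-0.0378,0,0,0,0.037,-1,0.0022,-0.0378,0,0,0,0.037,-1,0.0009,-0.0378,0,0,0,0.037,-1,-0.0006,-0.0379,0,0,0,0.037,-1,-0.002,-0.0379,0,0,0,0.037,-1],
)

```text
time_s: 5.85
tool_pos: [0.5131, -0.1076, 0.3448]
tool_rot: [-180.0, -0.0, -9.1]
force: [0.9, 0.2, -1.2]
grip_width: 0.0175
grasp_force: 49.9
```

drive_tool(
  rows=[-0.0034,-0.0377,0,0,0,0.037,-1,-0.0047,-0.0376,0,0,0,0.037,-1,-0.0062,-0.0373,0,0,0,0.038,-1,0,0,0,0,0,0,-1,0,0,0,0,0,0,-1],
)

```text
time_s: 6.48
tool_pos: [0.5208, 0.0039, 0.3447]
tool_rot: [180.0, 0.0, -15.4]
force: [-0.2, -0.2, -0.5]
grip_width: 0.0175
grasp_force: 50.0
```

```bash
python3 - <<'E'
from crop import *
shot('top','t2');shot('side','s2');print(get_obs()['tool_pos'],get_obs()['tool_rot'])
mosaic([('top0',250,120,120,90),('t2',250,120,120,90),('s2',270,150,120,90),('s2',250,170,160,120)],'m2')
E
```

```text
[0.52087091 0.00305719 0.34477703] [ 1.79980522e+02 -6.34234019e-03 -1.55494190e+01]
```

View pics/m2.png

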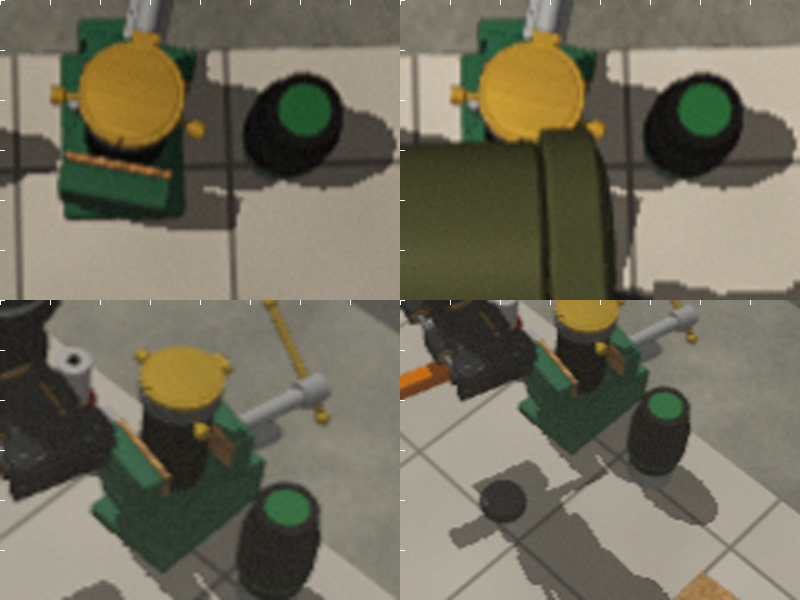

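Both views of the tip are blocked by the arm. The tip pose in the grip follows from the pre-grasp measurement, so I'll insert slowly and watch the force.

drive_tool(
  rows=[0.012,-0.001,-0.0005,0,0,0,-1,0.012,0,0,0,0,0,-1,0,0,0,0,0,0,-1],
)

```text
time_s: 6.95
tool_pos: [0.5454, -0.0016, 0.3452]
tool_rot: [179.9, -0.0, -15.5]
force: [-0.0, -0.4, -0.2]
grip_width: 0.0173
grasp_force: 50.0
```

drive_tool(
  rows=[0.003,0,0,0,0,0,-1,0.003,0,0,0,0,0,-1,0.002,0,0,0,0,0,-1,0.002,0,0,0,0,0,-1],
)

```text
time_s: 7.45
tool_pos: [0.5537, -0.0037, 0.3451]
tool_rot: [180.0, 0.1, -15.4]
force: [-2.8, -1.2, -0.3]
grip_width: 0.0177
grasp_force: 50.0
```

drive_tool(
  rows=[0,0,0,0,0,0,-1,0,0,0,0,0,0,-1],
)

```text
time_s: 7.7
tool_pos: [0.5538, -0.0037, 0.3451]
tool_rot: [180.0, 0.0, -15.4]
force: [-1.4, -1.0, -1.4]
grip_width: 0.0175
grasp_force: 50.0
```

```bash
python3 - <<'E'
from crop import *
P=[]
for i in range(4):
    d=shot('side','s3') if i==0 else read_camera('side'); o=get_obs(); P.append(np.r_[o['tool_pos'],o['force'],o['wrist_torque'],o['tool_rot'][2]])
np.set_printoptions(precision=4,suppress=True)
print(np.mean(P,0))
im=load('s3')['color'][140:215,260:360]; cv2.imwrite('pics/s3c.png',cv2.resize(im,(800,600),interpolation=cv2.INTER_CUBIC))
E
```

```text
[  0.5539  -0.0037   0.3452  -1.6249  -1.6328  -0.6585  -0.3007   0.4752
  -0.1465 -15.4397]
```

View pics/s3c.png

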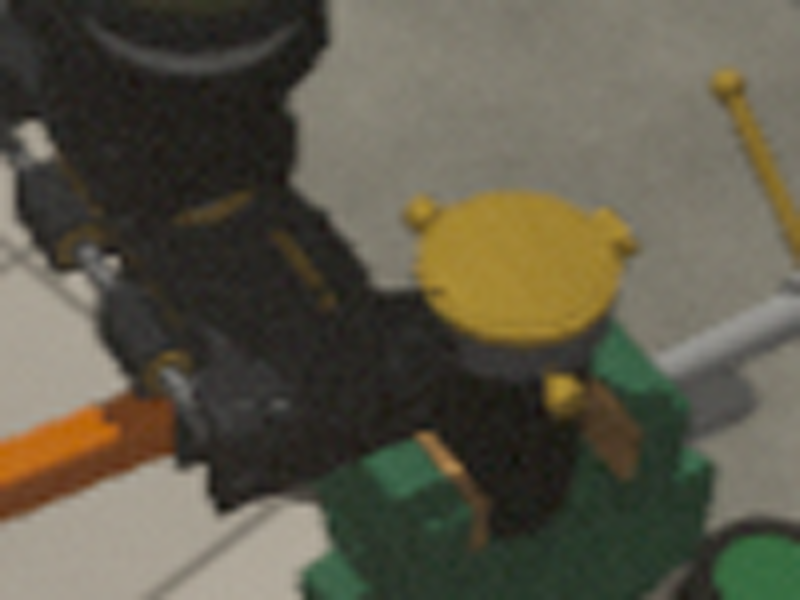

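The forces show the tip's left edge touching the left wall of the slot. I'll back off a bit and shift right.

drive_tool(
  rows=[-0.004,0.001,0,0,0,0,-1,0,0.001,0,0,0,0,-1,0,0,0,0,0,0,-1],
)

```text
time_s: 8.28
tool_pos: [0.5497, -0.0042, 0.3455]
tool_rot: [-180.0, -0.0, -15.4]
force: [0.3, 0.4, -0.3]
grip_width: 0.0179
grasp_force: 50.0
```

drive_tool(
  rows=[0.002,0,0,0,0,0,-1,0.002,0,0,0,0,0,-1,0.002,0,0,0,0,0,-1,0,0,0,0,0,0,-1],
)

```text
time_s: 8.78
tool_pos: [0.5555, -0.0061, 0.3452]
tool_rot: [180.0, 0.0, -15.4]
force: [-0.1, 0.5, -0.2]
grip_width: 0.0178
grasp_force: 50.0
```

```bash
cat > st.py <<'E'
from h import *
P=[]
for i in range(4):
    read_camera('side'); o=get_obs(); P.append(np.r_[o['tool_pos'],o['force'],o['wrist_torque'],o['tool_rot'][2]])
np.set_printoptions(precision=4,suppress=True)
m=np.mean(P,0); print(m); c,s=np.cos(np.radians(m[-1])),np.sin(np.radians(m[-1])); t=m[:2]+.0923*np.array([c,s])-[.671,-.037]
print('tip in tube frame',t[0]*c+t[1]*s,-t[0]*s+t[1]*c,m[2]-.1747,'F',m[3]*c+m[4]*s,-m[3]*s+m[4]*c,m[5])
E
python3 st.py
```

```text
[  0.5555  -0.006    0.3452  -0.0418   0.0359  -0.1638  -0.0633   0.1329
   0.0001 -15.4299]
tip in tube frame -0.027318009431764798 -0.0008753374358954581 0.17054209708368082 F -0.04984862900335682 0.023475471876975566 -0.16376785621806839
```

drive_tool(
  rows=[0.003,0,0,0,0,0,-1,0.003,0,0,0,0,0,-1,0.003,0,0,0,0,0,-1,0.003,0,0,0,0,0,-1,0,0,0,0,0,0,-1],
)

```text
time_s: 9.6
tool_pos: [0.5674, -0.0093, 0.3453]
tool_rot: [180.0, -0.1, -15.4]
force: [0.5, -0.5, -0.0]
grip_width: 0.0174
grasp_force: 50.0
```

```bash
python3 st.py
```

```text
[  0.5673  -0.0092   0.3454   0.6593  -0.4308  -1.0537  -0.1191   0.0428
  -0.0121 -15.4282]
tip in tube frame -0.01509012542664332 -0.0008478720405357175 0.17070896040024205 F 0.7500988796479988 -0.2398784056210511 -1.0537363369551893
```

drive_tool(
  rows=[0,0,0.0008,0,0,0,-1,-0.0045,0,0.002,0,0.026,0,-1,-0.0045,0,0.002,0,0.026,0,-1,-0.0045,0,0.002,0,0.026,0,-1,-0.0045,0,0.002,0,0.026,0,-1],
  grip_force=60,
)

```text
time_s: 10.42
tool_pos: [0.5494, -0.0043, 0.3356]
tool_rot: [-180.0, -6.0, -15.4]
force: [-0.0, -0.4, -1.4]
grip_width: 0.0175
grasp_force: 60.0
```

drive_tool(
  rows=[-0.0045,0,0.002,0,0.026,0,-1,-0.0045,0,0.002,0,0.026,0,-1,0,0,0,0,0,0,-1],
)

```text
time_s: 10.8
tool_pos: [0.5411, -0.002, 0.3304]
tool_rot: [-180.0, -8.9, -15.4]
force: [-0.0, -0.1, -0.7]
grip_width: 0.0175
grasp_force: 60.0
```

drive_tool(
  rows=[-0.0045,0,0.002,0,0.026,0,-1,-0.0045,0,0.002,0,0.026,0,-1,-0.0045,0,0.002,0,0.026,0,-1,-0.0045,0,0.002,0,0.026,0,-1,0,0,0,0,0,0,-1],
)

```text
time_s: 11.42
tool_pos: [0.5257, 0.0022, 0.3191]
tool_rot: [-180.0, -14.9, -15.4]
force: [0.4, -0.8, -2.3]
grip_width: 0.0178
grasp_force: 60.0
```

```bash
python3 - <<'E'
from crop import *
shot('side','s4');shot('top','t4'); o=get_obs(); print(o['force'],o['wrist_torque'],o['tool_pos'],o['tool_rot'])
mosaic([('s3',300,150,60,45),('s4',300,150,60,45),('top0',260,125,60,45),('t4',260,125,60,45)],'m4')
E
```

```text
[-1.36076394  0.41026299 -2.30115653] [ 0.18546854  1.11745764 -0.05797015] [0.52583119 0.00212541 0.31916933] [179.9981249  -14.81718559 -15.4281198 ]
```

View pics/m4.png

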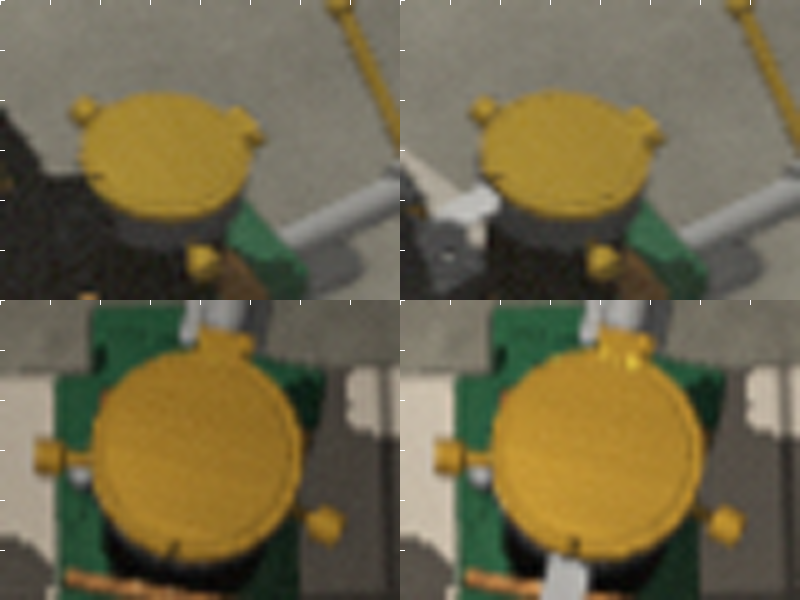

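The blade is in the nick under the lip (top view, silver strip at (568,575)) and loaded. I'll finish the pry and plan the arc.

drive_tool(
  rows=[-0.0045,0,0.002,0,0.026,0,-1,-0.0045,0,0.002,0,0.026,0,-1,-0.0045,0,0.002,0,0.026,0,-1,-0.0045,0,0.002,0,0.026,0,-1,0,0,0,0,0,0,-1],
)

```text
time_s: 12.15
tool_pos: [0.5114, 0.0061, 0.3061]
tool_rot: [-180.0, -20.8, -15.4]
force: [-2.2, 0.5, -3.3]
grip_width: 0.0174
grasp_force: 60.0
```

```bash
cat > arc.py <<'E'
from plan import *
import sys
C=np.array([.671,-.0374]); a=np.radians(-15.43); D=np.array([np.cos(a),np.sin(a)]); L=np.array([-np.sin(a),np.cos(a)])
TIP=np.array([.0923,0,.1747])
def tipnow():
    p,r=pose(); t=p+r.apply(TIP); q=t[:2]-C; return np.array([q@D,q@L,t[2]]),r.as_euler('xyz',degrees=True)
def tcp(rr,z,phi,lat=0):
    r=R.from_euler('xyz',(180,-phi,-15.43),degrees=True); return np.r_[C+rr*D+lat*L,z]-r.apply(TIP),r
def arc(th,phi,s,n=1,lat=0):
    return [(*tcp(.038-s*np.cos(np.radians(t)),.173+s*np.sin(np.radians(t)),f,lat),n) for t,f in zip(th,phi)]
E
python3 - <<'E'
from arc import *
t,e=tipnow(); print(t,e,get_obs()['force'],get_obs()['wrist_torque'])
v=t[[0,2]]-[.038,.173]; s=np.hypot(*v); th=np.degrees(np.arctan2(v[1],-v[0])); print(s,th)
T=np.linspace(th,34,11)[1:]; F=np.interp(T,[th,40],[-e[1],8])
rows(arc(T,F,s,1,t[1]),-1)
E
```

```text
[-0.017  -0.0005  0.1757] [-179.9916  -20.8389  -15.4074] [-2.2174  0.4906 -3.3124] [ 0.2119  1.4153 -0.0715]
0.05509534925849249 2.78961609191931
0.0046, -0.0001, -0.0044, 0, -0.019, 0, -1, 0.0046, 0, -0.0044, 0, -0.019, 0, -1, 0.0048, 0, -0.0043, 0, -0.018, 0, -1, 0.0049, 0, -0.0043, 0, -0.019, 0, -1, 0.0049, 0, -0.0042, 0, -0.019, 0, -1
0.0051, 0, -0.0041, 0, -0.019, 0, -1, 0.0051, 0, -0.0041, 0, -0.019, 0, -1, 0.0052, 0, -0.004, 0, -0.018, 0, -1, 0.0053, 0, -0.004, 0, -0.019, 0, -1, 0.0054, 0, -0.0039, 0, -0.019, 0, -1
end [ 0.5465 -0.0035  0.3597] [-179.992   -10.0673  -15.4059]
max [0.0054 0.0001 0.0044 0.     0.019  0.     1.    ]
```

drive_tool(
  rows=[0.0046,0,-0.0044,0,-0.019,0,-1,0.0046,0,-0.0044,0,-0.019,0,-1,0.0048,0,-0.0043,0,-0.018,0,-1,0.0049,0,-0.0043,0,-0.019,0,-1,0.0049,0,-0.0042,0,-0.019,0,-1],
)

```text
time_s: 12.78
tool_pos: [0.5275, 0.0018, 0.3352]
tool_rot: [-180.0, -15.4, -15.4]
force: [-2.1, 0.5, -2.9]
grip_width: 0.0175
grasp_force: 60.0
```

```bash
python3 - <<'E'
from crop import *
shot('side','s5');shot('top','t5'); o=get_obs(); print(o['force'],o['wrist_torque'],o['tool_pos'],o['tool_rot'])
mosaic([('s5',290,135,80,60),('s5',250,135,120,90),('t5',260,125,60,45),('t5',240,110,120,90)],'m5')
E
```

```text
[-0.60164382 -0.45333525 -1.60971442] [0.14618993 0.73636151 0.01714977] [0.52794599 0.0016788  0.3355767 ] [-179.97054963  -15.55602514  -15.45563638]
```

View pics/m5.png

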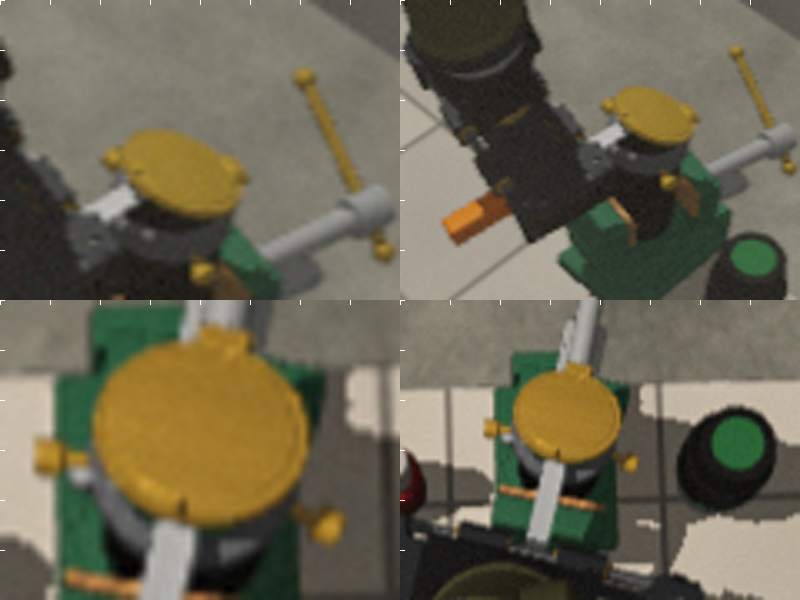

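The cap is off its catch and open about 15–20°, resting on the blade. Next I plan the rest of the swing.

```bash
python3 - <<'E'
from arc import *
t,e=tipnow(); print(t,e)
v=t[[0,2]]-[.038,.173]; s=np.hypot(*v); th=np.degrees(np.arctan2(v[1],-v[0])); print(s,th)
T=np.linspace(th,116,21)[1:]; F=np.interp(T,[th,60],[-e[1],0])
rows(arc(T,F,s,1,t[1]),-1)
E
```

```text
[-0.0125 -0.0004  0.192 ] [-179.9705  -15.556   -15.4556]
0.05398976717932537 20.637901984563722
0.0086, 0, -0.0065, 0, -0.033, 0, -1, 0.0088, 0, -0.0063, 0, -0.033, 0, -1, 0.0089, 0, -0.0061, 0, -0.033, 0, -1, 0.0091, -0.0001, -0.006, 0, -0.033, 0, -1, 0.0092, 0, -0.0058, 0, -0.032, 0, -1
0.0094, 0, -0.0057, 0, -0.033, 0, -1, 0.0095, 0, -0.0054, 0, -0.033, 0, -1, 0.0097, 0, -0.0053, 0, -0.033, 0, -1, 0.0054, 0, -0.0029, 0, -0.009, 0, -1, 0.0041, 0, -0.0018, 0, 0, 0, -1
0.0042, 0, -0.0015, 0, 0, 0, -1, 0.0044, 0, -0.0011, 0, 0, 0, -1, 0.0044, 0, -0.0008, 0, 0, 0, -1, 0.0045, 0, -0.0004, 0, 0, 0, -1, 0.0045, 0, 0, 0, 0, 0, -1
0.0044, 0, 0.0003, 0, 0, 0, -1, 0.0045, 0, 0.0008, 0, 0, 0, -1, 0.0043, 0, 0.001, 0, 0, 0, -1, 0.0043, 0, 0.0015, 0, 0, 0, -1, 0.0041, 0, 0.0018, 0, 0, 0, -1
end [ 0.6414 -0.0296  0.3962] [-179.9716    0.0284  -15.4477]
max [0.0097 0.0001 0.0065 0.     0.033  0.     1.    ]
```

drive_tool(
  rows=[0.0086,0,-0.0065,0,-0.033,0,-1,0.0088,0,-0.0063,0,-0.033,0,-1,0.0089,0,-0.0061,0,-0.033,0,-1,0.009,0,-0.006,0,-0.033,0,-1,0.0092,0,-0.0058,0,-0.033,0,-1],
)

```text
time_s: 13.5
tool_pos: [0.5631, -0.0081, 0.3738]
tool_rot: [180.0, -6.0, -15.4]
force: [-1.7, -0.0, -1.5]
grip_width: 0.0177
grasp_force: 60.0
```

drive_tool(
  rows=[0.0094,0,-0.0057,0,-0.033,0,-1,0.0095,0,-0.0054,0,-0.033,0,-1,0.0097,0,-0.0053,0,-0.032,0,-1,0.0054,0,-0.0029,0,-0.009,0,-1,0.0041,0,-0.0018,0,0,0,-1],
)

```text
time_s: 14.12
tool_pos: [0.5988, -0.0179, 0.3968]
tool_rot: [180.0, 0.1, -15.4]
force: [-2.4, -0.5, -0.1]
grip_width: 0.0171
grasp_force: 60.0
```

drive_tool(
  rows=[0.0042,0,-0.0015,0,0,0,-1,0.0044,0,-0.0011,0,0,0,-1,0.0044,0,-0.0008,0,0,0,-1,0.0045,0,-0.0004,0,0,0,-1,0.0045,0,0,0,0,0,-1],
)

```text
time_s: 14.75
tool_pos: [0.6199, -0.0238, 0.4004]
tool_rot: [-180.0, 0.1, -15.4]
force: [-0.8, -0.9, -0.5]
grip_width: 0.0175
grasp_force: 60.0
```

drive_tool(
  rows=[0.0044,0,0.0003,0,0,0,-1,0.0045,0,0.0008,0,0,0,-1,0.0043,0,0.001,0,0,0,-1],
)

```text
time_s: 15.12
tool_pos: [0.6326, -0.0273, 0.3981]
tool_rot: [180.0, 0.1, -15.4]
force: [-1.1, -0.5, -0.2]
grip_width: 0.0173
grasp_force: 60.0
```

```bash
python3 - <<'E'
from arc import *
from crop import *
t,e=tipnow(); print(t,e,get_obs()['force'])
v=t[[0,2]]-[.038,.173]; s=np.hypot(*v); th=np.degrees(np.arctan2(v[1],-v[0])); print(s,th)
shot('side','s6');shot('top','t6')
mosaic([('s6',290,120,80,60),('s6',250,135,120,90),('t6',260,105,60,45),('t6',240,90,120,90)],'m6')
E
```

```text
[ 0.0523 -0.0004  0.2233] [179.9979   0.1159 -15.4236] [-1.0537 -0.4593 -0.2135]
0.05224408856154014 105.84517260926673
```

View pics/m6.png

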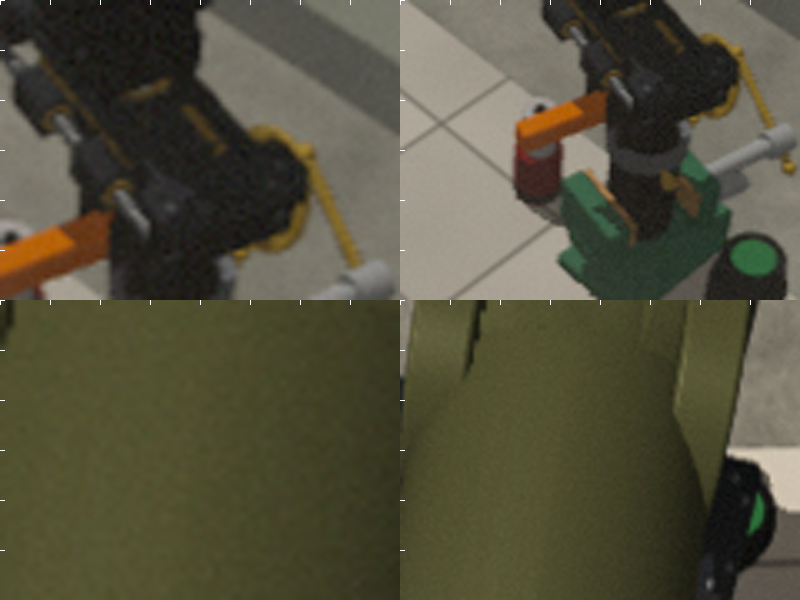

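The brass cap stands up behind the gripper at about 105°. I'll push on to the stop and watch the force.

drive_tool(
  rows=[0.004,0,0.0015,0,0,0,-1,0.003,0,0.001,0,0,0,-1,0,0,0,0,0,0,-1],
)

```text
time_s: 15.6
tool_pos: [0.6371, -0.0282, 0.3956]
tool_rot: [-180.0, 0.7, -15.4]
force: [-13.9, 2.5, 7.5]
grip_width: 0.0177
grasp_force: 60.0
```

drive_tool(
  rows=[0.003,0,0.001,0,0,0,-1,0,0,0,0,0,0,-1],
)

```text
time_s: 15.85
tool_pos: [0.6387, -0.0283, 0.3936]
tool_rot: [-180.0, 1.0, -15.4]
force: [-19.5, 4.4, 6.3]
grip_width: 0.0174
grasp_force: 60.0
```

drive_tool(
  rows=[0.003,0,0.001,0,0,0,-1,0,0,0,0,0,0,-1],
)

```text
time_s: 16.1
tool_pos: [0.6404, -0.0287, 0.3916]
tool_rot: [-180.0, 1.3, -15.3]
force: [-23.4, 5.9, 5.7]
grip_width: 0.0177
grasp_force: 60.0
```

The cap is firmly on its stop (24 N). Backing straight off, then carrying the blade to above the mat.

drive_tool(
  rows=[-0.01,0,0,0,0,0,-1,-0.03,0,-0.005,0,0,0,-1,-0.05,0,-0.005,0,0,0,-1,-0.05,0,0,0,0,0,-1,0,0,0,0,0,0,-1],
)

```text
time_s: 16.73
tool_pos: [0.5077, 0.0072, 0.4044]
tool_rot: [-179.7, 0.1, -15.3]
force: [-0.2, 0.2, -0.1]
grip_width: 0.0177
grasp_force: 60.0
```

```bash
python3 - <<'E'
from plan import *
print(pose()[0],get_obs()['tool_rot'],get_obs()['force'])
rows([((.49,-.3355,.30),(180,0,3.7),10)],-1)
E
```

```text
[0.5077 0.0072 0.4044] [-179.7223    0.1321  -15.2549] [-0.1993  0.2186 -0.1137]
0.0073, 0.0336, 0.0103, -0.001, 0, -0.033, -1, 0.0063, 0.0338, 0.0102, 0, 0, -0.033, -1, 0.0051, 0.034, 0.0103, -0.001, 0, -0.033, -1, 0.0039, 0.0341, 0.0104, 0, 0.001, -0.033, -1, 0.0029, 0.0342, 0.0103, -0.001, 0, -0.033, -1
0.0017, 0.0343, 0.0104, 0, 0, -0.033, -1, 0.0006, 0.0343, 0.0103, -0.001, 0, -0.034, -1, -0.0006, 0.0344, 0.0104, 0, 0, -0.033, -1, -0.0018, 0.0343, 0.0104, -0.001, 0, -0.033, -1, -0.0028, 0.0342, 0.0104, 0, 0.001, -0.033, -1
end [ 0.49   -0.3355  0.3   ] [-179.9881   -0.0269    3.7098]
max [0.0073 0.0344 0.0104 0.001  0.001  0.034  1.    ]
```

drive_tool(
  rows=[0.0073,0.0336,0.0103,0,0,-0.033,-1,0.0063,0.0338,0.0103,0,0,-0.033,-1,0.0051,0.034,0.0103,0,0,-0.033,-1,0.004,0.034,0.0103,0,0,-0.033,-1,0.0029,0.0342,0.0103,0,0,-0.033,-1],
)

```text
time_s: 17.35
tool_pos: [0.5017, -0.1666, 0.3528]
tool_rot: [179.9, -0.1, -5.9]
force: [-0.4, -1.1, -1.2]
grip_width: 0.0176
grasp_force: 60.0
```

drive_tool(
  rows=[0.0017,0.0343,0.0103,0,0,-0.033,-1,0.0006,0.0343,0.0103,0,0,-0.034,-1,-0.0006,0.0343,0.0103,0,0,-0.033,-1,-0.0018,0.0343,0.0103,0,0,-0.033,-1,-0.0028,0.0342,0.0103,0,0,-0.033,-1],
)

```text
time_s: 17.98
tool_pos: [0.4922, -0.3382, 0.3007]
tool_rot: [179.9, 0.0, 3.6]
force: [1.4, -0.2, -0.4]
grip_width: 0.0174
grasp_force: 60.0
```

drive_tool(
  rows=[0,0,0.04,0,0,0,-1,0,0,0.03,0,0,0,-1,0,0,0,0,0,0,-1],
)

```text
time_s: 18.35
tool_pos: [0.4909, -0.3363, 0.2287]
tool_rot: [-180.0, 0.3, 3.5]
force: [-0.3, 0.1, -0.5]
grip_width: 0.0174
grasp_force: 60.0
```

```bash
python3 - <<'E'
from crop import *
shot('side','s7');shot('top','t7');o=get_obs(); print(o['force'],o['tool_pos'],o['tool_rot'])
mosaic([('s7',300,240,160,120),('s7',270,120,120,90),('t7',360,170,140,105),('t7',240,90,120,90)],'m7')
E
```

```text
[-0.7830518  -0.14950659  0.2861665 ] [ 0.49180907 -0.33703315  0.23167103] [1.79918073e+02 6.06897038e-02 3.54115162e+00]
```

View pics/m7.png

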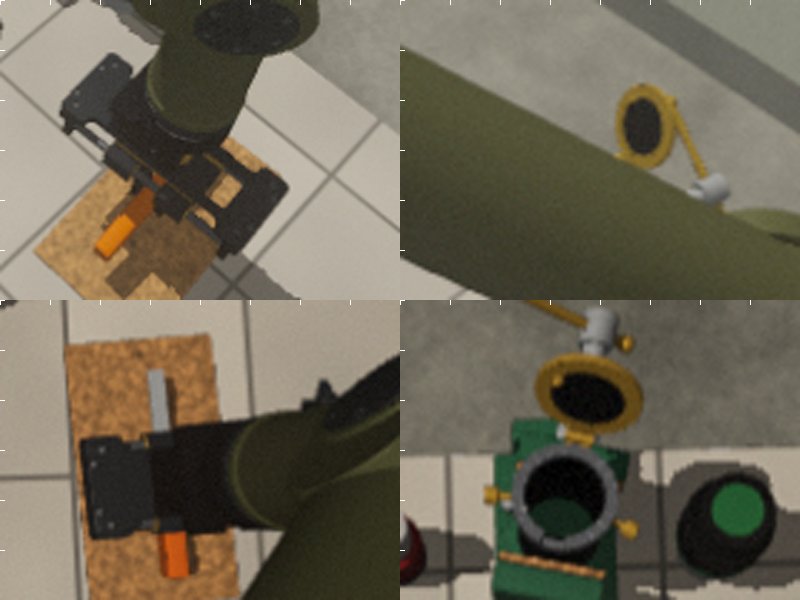

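```bash
python3 - <<'E'
from h import *
np.set_printoptions(precision=4,suppress=True)
t,s=load('t7'),load('s7')
for z in(.052,.057,.062): print('tip',z,onz(t,360+157/2.857,170+71/2.857,z),'butt',onz(t,360+176/2.857,170+277/2.857,z+.01))
p,e=tri(ray(t,360+175/2.857,170+277/2.857),ray(s,300+107/2.5,240+245/2.5)); print(p,e)
im=s['color'][285:360,320:420]; a=cv2.resize(im,(400,300),interpolation=cv2.INTER_CUBIC)
im=t['color'][185:275,370:490]; b=cv2.resize(im,(400,300),interpolation=cv2.INTER_CUBIC)
cv2.imwrite('pics/m8.png',np.hstack([a,b]))
E
```

```text
tip 0.052 [ 0.583 -0.336  0.052] butt [ 0.4143 -0.338   0.062 ]
tip 0.057 [ 0.5824 -0.3341  0.057 ] butt [ 0.4146 -0.336   0.067 ]
tip 0.062 [ 0.5817 -0.3322  0.062 ] butt [ 0.4149 -0.3341  0.072 ]
[ 0.4168 -0.3401  0.0604] 0.006773671288868821
```

View pics/m8.png

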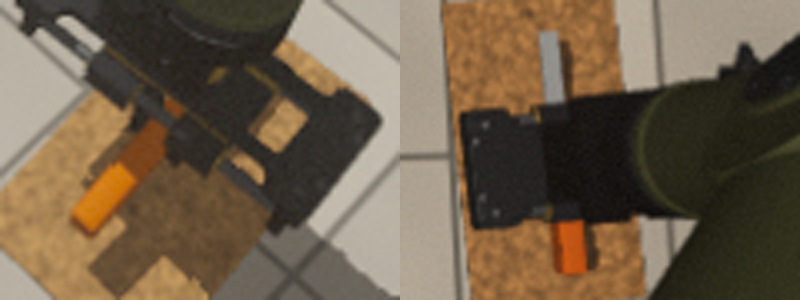

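drive_tool(
  rows=[0,0,0.02,0,0,0,-1,0,0,0.015,0,0,0,-1,0,0,0,0,0,0,-1],
)

```text
time_s: 18.82
tool_pos: [0.4905, -0.3355, 0.1943]
tool_rot: [-179.9, 0.2, 3.6]
force: [-1.1, -0.7, -0.8]
grip_width: 0.0173
grasp_force: 60.0
```

drive_tool(
  rows=[0,0,0.002,0,0,0,-1,0,0,0.001,0,0,0,-1,0,0,0,0,0,0,-1],
)

```text
time_s: 19.2
tool_pos: [0.4911, -0.3362, 0.1932]
tool_rot: [-180.0, 0.1, 3.5]
force: [-0.2, 0.4, -0.8]
grip_width: 0.0171
grasp_force: 60.0
```

drive_tool(
  rows=[0,0,0.002,0,0,0,-1,0,0,0,0,0,0,-1],
)

```text
time_s: 19.45
tool_pos: [0.4914, -0.3363, 0.1918]
tool_rot: [-180.0, 0.1, 3.6]
force: [-0.6, 0.3, 6.4]
grip_width: 0.017
grasp_force: 60.0
```

drive_tool(
  rows=[0,0,0.0015,0,0,0,-1,0,0,0,0,0,0,-1],
)

```text
time_s: 19.7
tool_pos: [0.4915, -0.3365, 0.1907]
tool_rot: [-180.0, 0.0, 3.6]
force: [-0.5, 0.7, 8.9]
grip_width: 0.0176
grasp_force: 60.0
```

```bash
python3 st.py|head -2
```

```text
[ 0.4915 -0.3365  0.1908 -0.1744  1.5772  8.4105  0.2394  0.8971 -0.0521
  3.5532]
```

Contact came early at the butt, so the blade is about 1.5–2° tip-up in the grip. I'll tilt the tool to level it.

drive_tool(
  rows=[0.0023,0,0.0005,0,-0.013,0,-1,0.0024,0,0.0008,0,-0.014,0,-1,0,0,0,0,0,0,-1],
)

```text
time_s: 20.27
tool_pos: [0.4965, -0.336, 0.189]
tool_rot: [-180.0, 1.6, 3.6]
force: [0.3, 0.8, 4.9]
grip_width: 0.0178
grasp_force: 60.0
```

```bash
python3 st.py|head -2; python3 -c "
from h import *; print(get_obs()['tool_rot'])"
```

```text
[ 0.4964 -0.336   0.1891  0.0441  1.2462  5.9315  0.1463  0.5302 -0.0557
  3.5657]
[-179.99052041    1.55717689    3.56355803]
```

drive_tool(
  rows=[0.0025,0,0.0002,0,-0.014,0,-1,0,0,0,0,0,0,-1],
)

```text
time_s: 20.72
tool_pos: [0.499, -0.3357, 0.1883]
tool_rot: [180.0, 2.4, 3.6]
force: [1.6, 0.6, 4.8]
grip_width: 0.0174
grasp_force: 60.0
```

```bash
python3 st.py|head -2
```

```text
[ 0.4989 -0.3357  0.1883  2.9128  0.3016  4.7036 -0.0125 -0.0689  0.0014
  3.5696]
```

drive_tool(
  rows=[0,0,0,0,0,0,-1,0,0,0,0,0,0,-1],
  grip_force=5,
)

```text
time_s: 21.18
tool_pos: [0.4987, -0.3357, 0.1882]
tool_rot: [-180.0, 2.4, 3.5]
force: [4.0, -0.0, 4.9]
grip_width: 0.0178
grasp_force: 5.0
```

drive_tool(
  rows=[0,0,0,0,0,0,-0.3,0,0,0,0,0,0,-0.3,0,0,0,0,0,0,-0.3,0,0,0,0,0,0,-0.3],
)

```text
time_s: 21.68
tool_pos: [0.4978, -0.3357, 0.1874]
tool_rot: [-179.9, 2.5, 3.5]
force: [-0.2, 0.4, -0.2]
grip_width: 0.0299
grasp_force: 0.0
```

drive_tool(
  rows=[0,0,-0.01,0,0,0,-0.3,0,0,-0.03,0,0.027,0,-0.3,0,0,-0.05,0,0.014,0,-0.3,0,0,-0.05,0,0,0,-0.3,-0.05,0,-0.03,0,0,0,-0.3],
)

```text
time_s: 22.3
tool_pos: [0.4538, -0.338, 0.3613]
tool_rot: [179.8, -0.1, 3.8]
force: [-0.3, -0.2, 1.4]
grip_width: 0.0303
grasp_force: 0.0
```

drive_tool(
  rows=[-0.02,-0.05,0,0,0,0,-0.3,0,-0.05,0,0,0,0,-0.3,0,-0.05,0,0,0,0,-0.3,0,-0.05,0,0,0,0,-0.3,0,0,0,0,0,0,-0.3],
)

```text
time_s: 22.92
tool_pos: [0.4184, -0.1371, 0.3584]
tool_rot: [-179.8, 0.0, 3.9]
force: [0.2, -1.0, -0.4]
grip_width: 0.0306
grasp_force: 0.0
```

```bash
python3 - <<'E'
from crop import *
shot('side','s9');shot('top','t9');o=get_obs(); print(o['force'],o['tool_pos'],o['time_s'])
mosaic([('s9',310,270,120,90),('s9',260,110,160,120),('t9',360,180,120,90),('t9',210,90,160,120)],'m9')
E
```

```text
[ 0.1205088   0.01154805 -0.5124735 ] [ 0.41852331 -0.1407121   0.35850147] 23.025
```

View pics/m9.png

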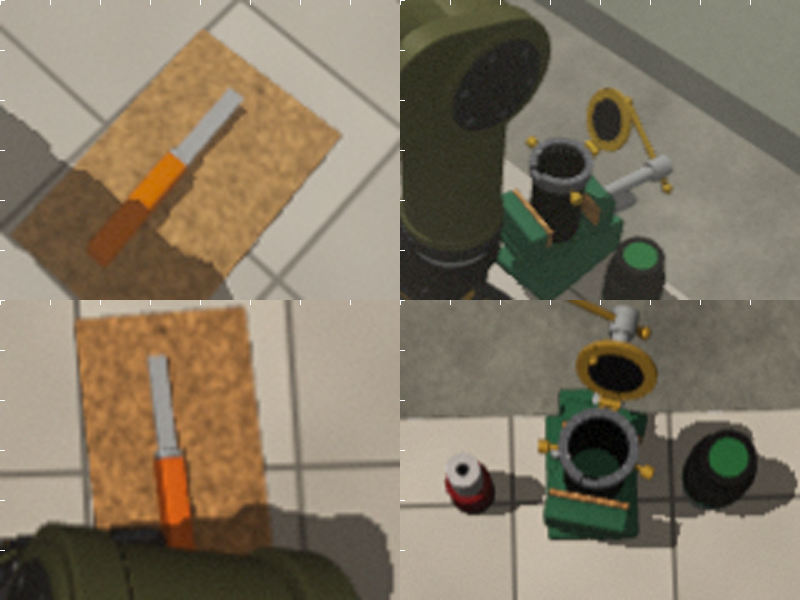

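```bash
python3 - <<'E'
from arc import *
t,s=load('t9'),load('s9')
for th in (95,100,105,110,115):
    a=np.radians(th); u=np.array([-np.cos(a),np.sin(a)]); n=np.array([np.sin(a),np.cos(a)])
    P=[]
    for w in np.linspace(0,2*np.pi,60):
        for h in(0,.005):
            q=np.array([.038,.173])+u*(.038+.033*np.cos(w))+n*h
            P.append(np.r_[C+q[0]*D+.033*np.sin(w)*L,q[1]])
    for d,u0,v0 in((t,210,90),(s,260,110)):
        p=(proj(d,P)-[u0,v0])*2.5; print(th,p.min(0),p.max(0))
for im,u0,v0 in((t,210,90),(s,260,110)):
    c=cv2.resize(im['color'][v0:v0+120,u0:u0+160],(400,300),interpolation=cv2.INTER_CUBIC); h=cv2.cvtColor(c,cv2.COLOR_BGR2HSV)
    m=cv2.inRange(h,(15,130,60),(32,255,255)); 
    k,l,st,_=cv2.connectedComponentsWithStats(m); print(st[st[:,4]>300])
E
```

```text
95 [173.449   56.9874] [256.581  102.1694]
95 [180.8528  87.91  ] [222.1002 151.64  ]
100 [174.4136  50.3532] [257.5362 101.295 ]
100 [182.6235  87.0034] [225.6102 151.376 ]
105 [175.3486  44.1016] [258.4495 100.5286]
105 [184.1274  86.4819] [229.1616 151.1802]
110 [176.1699  38.2218] [259.2802  99.9007]
110 [185.4113  86.3469] [232.72   151.0541]
115 [176.9564  32.8771] [260.0217  99.3144]
115 [186.4913  86.507 ] [236.1606 150.9986]
[[     0      0    400    300 116492]
 [   169      0     46     20    316]
 [   176     40     81     71   2368]
 [   150    189     79     20    334]]
[[     0      0    400    300 117808]
 [   186     89     69     69   1614]]
```

The cap measures about 109–110° open, so it is on its stop. The blade lies flat on the mat and the bystanders are where they were.

```bash
python3 -c "
from cell import sign_off; print(sign_off())"
```

```text
the job is handed in; nothing more can be done
None
```

The job is handed in after about 23 s. The blade alone pried the cap off its catch and swung it back to its stop (about 109° in the last pictures), then was laid flat, full length on the mat. The eyepiece and collimator looked unmoved in the last pictures; I did not look at the filter again.

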